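# Unload the ultrasonic bath

## Robot

A 6-joint arm with a two-finger parallel gripper is mounted at the origin on the work surface. World frame = base frame: x ahead of the robot, y to its left, z up, the work surface at z = 0. Lengths are in mm, angles in rad, forces in N, time in s.
With the tool pointing down it reaches from about 300 to 775 mm from the base axis. Payload 14.6 kg.
Tool frame: the origin (TCP) lies on the centre line of the jaws, within the pads' length; the fingertips stand 19 mm ahead of it and the grasp point (between the pads) is the TCP (bot.tip_reach is the distance from the TCP to the fingertips, in mm); z points along the fingers, y is the line along which they close (so a half turn about z gives the same grasp; the last joint's range is limited). The gripper opens to 85 mm and grips with 20 to 120 N. Pads are 22 mm wide; open, the fingers measure 114 mm over their backs; the gripper's body (76 mm by 85 mm) begins 54 mm behind the grasp point. The pads swing forward as they close: fully open they stand 13 mm farther back than shut.
Start: joints at [-1.222, 0.3, 1.521, -0, 1.321, -0.067], TCP at [222.149, -503.13, 250.281] pointing down, gripper open.
Joint ranges: [-3.03, 3.03], [-0.79, 2.21], [0.23, 2.52], [-1.04, 4.18], [0, 3.07], [-2.55, 2.55]. Speed limits (rad/s): [2.22, 2.22, 2.57, 3.14, 3.14, 3.14].

## Interface

Orientations are given as a unit quaternion [w, x, y, z].
In Python, from rig import bot gives the robot as it stands. Calls block until the motion is done:
- bot.move_to(position, orientation): joint-space move of the TCP to a pose.
- bot.servo_line(position, attitude=None, speed=150, until_force=None): straight line of the TCP; attitude=None keeps the orientation; speed is the mean speed in mm/s. With until_force (N) it stops when the force on the tool has changed by that much, and returns True; else False.
- bot.move_joints(angles): joint-space move.
- bot.move_gripper(opening, grip_force=None): finger opening in mm; grip_force is the grip in N (None keeps the last); returns when the fingers have stopped.
- bot.dwell(seconds).
- bot.ik(position, orientation): joint angles nearest the present ones, or None.
- bot.read_state(): the state.
- bot.read_camera(name): name is "side" or "top"; returns a dict with "image" (400x640x3 uint8, blue, green, red), "depth" (400x640 float32, mm along the optical axis (not along the pixel's ray), 0 where there is no reading), "fovy" (degrees; the focal length in pixels is half the picture's height over the tangent of half this angle, whatever the lens; pixels are square), "cx", "cy" (the principal point, pixels), "k1" (the pictures are not rectified: a ray, as slopes to the right and down, at radius r is drawn at 1 + k1 r^2 times it, then the intrinsics apply), "eye" and "attitude" of the camera in the world. Camera axes: x right, y down, z forward; pixel columns grow to the right and rows downward; lengths in mm; the calibration is good to about 2 mm. A picture is of the moment at which its call begins.
A pose or a line that the arm cannot do raises bot.MotionError and nothing moves.
- bot.finish_job(): hands the job in; it is judged then, once.
The state is a dict: "clock": time; "joint_positions": joint angles; "qvel": joint speeds; "effort": joint torques, N m; "ee_pos": TCP position; "tool_rot": TCP orientation; "ft_force": force on the tool from outside, world axes, zero at the start; "moment": the same for the moment, N m; "grip_width": finger opening in mm; "grip_force": force on a finger pad.
Only numpy, scipy, OpenCV 4.12 (cv2) and the standard library are available. Lean on these libraries where they do the work, as an engineer would, in place of code of your own. Each camera call takes 0.05 s, during which the arm holds its last target. There are 200 camera calls.

## Task

The ultrasonic bath has finished and is drained: lift its lid off and lay it flat on the bench. Hang every basket with a sound bail by that bail on the level rod of the retort stand, and stand every basket with a broken bail upright in the white repairs tray. When the bath is empty, put the lid back on, squarely seated, and leave the bottle and the beaker where they are.

Things in the scene. Friction and masses are not known exactly. Their poses are not given: they have to be found in the camera images.
- bath: Bench ultrasonic bath, steel, drained and dry, fixed. Outside 180 mm (x) by 330 mm (y), rim 205 mm above the bench; tank inside 150 by 300 mm, 100 mm deep (its floor 105 mm above the bench), walls 15 mm. Origin: centre of its underside on the bench; x points away from the robot, long side along y.
- lid: Loose steel lid of the bath, 176 mm (x) by 326 mm (y), plate 4 mm thick, about 0.45 kg, with a locating pan below it, 140 by 290 mm and 6 mm deep, that drops into the tank with 5 mm play all round. Origin: centre of the plate's underside, which is at rim level (205 mm) when the lid is on and 6 mm above the bench when it lies there.
- lid_grip (a point): Middle of the lid's black bar handle, 32 mm above the lid's origin. The bar is 14 mm wide (lid's x), 12 mm high, 80 mm long (lid's y), with 22 mm clear below it between two end posts.
- stand: Retort stand, fixed. Level steel rod 12 mm thick, centre 185 mm above the bench, along the stand's y at x = 0 from the boss (ends at y = -13 mm) to its free end at y = -290, which points towards the bath. Upright rod 364 mm high at x = 24, y = 0. Base plate 125 mm wide, 14 high, under the rod from y = +30 to -170. Origin: on the bench below the rod, beside the upright.
- rod_tip (a point): Free end of the stand's level rod, on its centre line.
- tray: Repairs tray: open white plastic tray 165 mm (x) by 125 mm (y) by 40 mm high, walls and floor 4 mm, about 0.5 kg, loose on the bench at the left, empty at the start. Origin: centre of its underside.
- bottle: Bystander: glass bottle with a blue cap, 180 mm high, 76 mm across, beyond the work. Origin: centre of its underside.
- beaker: Bystander: clear plastic beaker, 70 mm high, 64 mm across, beyond the work. Origin: centre of its underside.
- basket_1: Steel mesh dip basket, 70 mm (x) by 40 (y) by 42 high, about 110 g, open on top, in any of five places 48 mm apart along the bath's y, x along the bath's x; may be absent. Origin: centre of its underside. Bail: flat strip 8 mm wide (y), 3 thick. SOUND: full arch in the x-z plane, legs at x = +-36 mm upright to 60 mm, leaning in over (24, 78) to the crown (0, 86).
- basket_1_crown (a point): Underside of the crown of this basket's bail: the point that rests on the rod, which passes through the bail along the basket's y. x = 0, y = 0, 84.5 mm above the basket's origin.
- basket_2: Steel mesh dip basket, 70 mm (x) by 40 (y) by 42 high, about 110 g, open on top, in any of five places 48 mm apart along the bath's y, x along the bath's x; may be absent. Origin: centre of its underside. Bail: flat strip 8 mm wide (y), 3 thick. SOUND: full arch in the x-z plane, legs at x = +-36 mm upright to 60 mm, leaning in over (24, 78) to the crown (0, 86).
- basket_2_crown (a point): Underside of the crown of this basket's bail: the point that rests on the rod, which passes through the bail along the basket's y. x = 0, y = 0, 84.5 mm above the basket's origin.
- basket_3: Steel mesh dip basket, 70 mm (x) by 40 (y) by 42 high, about 110 g, open on top, in any of five places 48 mm apart along the bath's y, x along the bath's x; may be absent. Origin: centre of its underside. Bail: flat strip 8 mm wide (y), 3 thick. SOUND: full arch in the x-z plane, legs at x = +-36 mm upright to 60 mm, leaning in over (24, 78) to the crown (0, 86).
- basket_3_crown (a point): Underside of the crown of this basket's bail: the point that rests on the rod, which passes through the bail along the basket's y. x = 0, y = 0, 84.5 mm above the basket's origin.
- basket_4: Steel mesh dip basket, 70 mm (x) by 40 (y) by 42 high, about 110 g, open on top, in any of five places 48 mm apart along the bath's y, x along the bath's x; may be absent. Origin: centre of its underside. Bail: flat strip 8 mm wide (y), 3 thick. BROKEN: only the leg at x = +36 mm is left, upright to 60 mm, leaning in to its snapped end at x = +24, 78 mm up.
- basket_5: Steel mesh dip basket, 70 mm (x) by 40 (y) by 42 high, about 110 g, open on top, in any of five places 48 mm apart along the bath's y, x along the bath's x; may be absent. Origin: centre of its underside. Bail: flat strip 8 mm wide (y), 3 thick. BROKEN: only the leg at x = -36 mm is left, upright to 60 mm, leaning in to its snapped end at x = -24, 78 mm up.
Mind the look-alikes: they are no part of the job. Of the things that look like the tray, the smaller one is meant.

How it is judged:
By the outcome, as a careful person would: the job done as asked, in the order asked, and still so for the second after the job is handed in, with the robot touching nothing.
Of basket_1, basket_2, basket_3, basket_4, basket_5 only 4 to 5 are there at a start; the rules pass over those that are not, and their reading is None.
At some moment in a run one of lid, tray may be knocked a few centimetres aside while the robot is not near it.
It also fails if it takes over 210 s, if anything falls off the work surface, if the arm or the gripper's body presses on something with over 40 N, if the wrist force passes 120 N, or if a joint passes its speed limit or range.

## Working session

There is one attempt and no reset: what is moved stays moved. The work goes in short steps, each a Python script; the robot and the scene stay as the last script left them, time stands still between calls to the robot, and variables do not carry over. Pictures are saved under pics/ and viewed, at most 14 in all, crops included, and the job is handed in when it is done.

```bash
mkdir -p pics; ls
cat > h.py <<'E'
import numpy as np, cv2
from rig import bot
from scipy.spatial.transform import Rotation as R
def rot(q): return R.from_quat([q[1],q[2],q[3],q[0]]).as_matrix()
def cam(n,save=None):
    c=bot.read_camera(n)
    if save: cv2.imwrite('pics/'+save,c['image'])
    return c
def slopes(c,uv):
    f=200/np.tan(np.radians(c['fovy'])/2)
    K=np.array([[f,0,c['cx']],[0,f,c['cy']],[0,0,1.]])
    p=np.asarray(uv,float).reshape(-1,1,2)
    return cv2.undistortPointsIter(p,K,np.array([c['k1'],0,0,0.]),None,None,(3,100,1e-10)).reshape(-1,2)
def plane(c,uv,z):
    s=slopes(c,uv); d=np.c_[s,np.ones(len(s))]@rot(c['attitude']).T
    e=np.asarray(c['eye']); return e+d*((z-e[2])/d[:,2])[:,None]
def cloud(c):
    v,u=np.mgrid[0:400,0:640]; uv=np.c_[u.ravel(),v.ravel()]
    s=slopes(c,uv); z=c['depth'].ravel().astype(float)
    P=(np.c_[s,np.ones(len(s))]*z[:,None])@rot(c['attitude']).T+np.asarray(c['eye'])
    P[z<=0]=np.nan
    return P.reshape(400,640,3)
def quat(yaw,tilt=None):
    # tool down; tool y axis at angle yaw from world y... 
    r=R.from_euler('z',yaw)*R.from_euler('x',np.pi)
    q=r.as_quat(); return [q[3],q[0],q[1],q[2]]
E
python3 - <<'E'
from h import *
for n in('top','side'):
    c=cam(n,n+'0.png'); print(n,{k:np.round(c[k],4).tolist() for k in('fovy','cx','cy','k1','eye','attitude')})
s=bot.read_state(); print(s['tool_rot'],s['clock'],rot(s['tool_rot']).round(2))
E
```

```text
pics
top {'fovy': 54.7073, 'cx': 317.5254, 'cy': 201.7249, 'k1': -0.0072, 'eye': [324.3167, 106.2829, 1406.9666], 'attitude': [0.0681, -0.6967, 0.7106, -0.0704]}
side {'fovy': 53.3998, 'cx': 317.1662, 'cy': 201.152, 'k1': -0.0204, 'eye': [463.8578, 957.3093, 1038.3666], 'attitude': [0.02, -0.0532, 0.9249, -0.376]}
[-5.27150668e-04  9.78467829e-01  2.06398702e-01 -7.02672259e-05] 0.1 [[ 0.91  0.4  -0.  ]
 [ 0.4  -0.91  0.  ]
 [ 0.   -0.   -1.  ]]
```

View pics/top0.png

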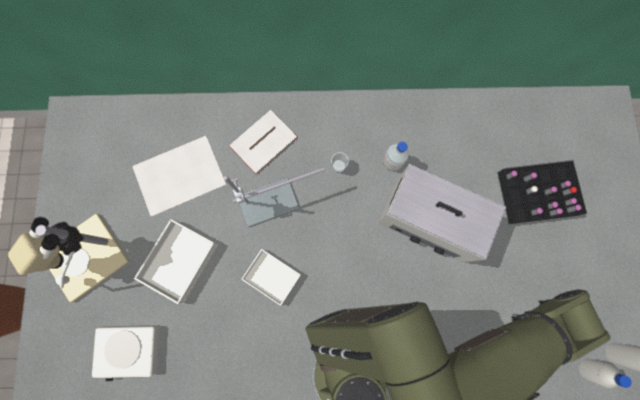

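View pics/side0.png

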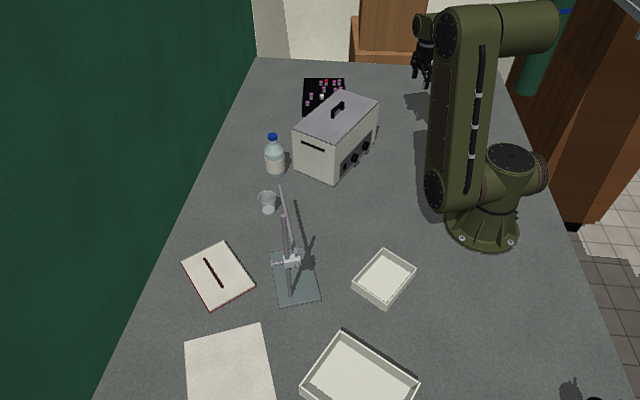

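Top view: the lid is at (445,213) with its dark handle at (450,209). The retort stand's upright is at (235,188) and its rod tip at about (323,170). There are two tray-like things, at (176,261) large and (272,277) small. The small one is meant; I'll check it by size and crop. Bottle at (397,155), beaker at (340,162). Notebook, paper, black rack, scale and microscope are bystanders.

```bash
cat > meas.py <<'E'
from h import *
def rect(P,uv=None):
    (c,(w,h),a)=cv2.minAreaRect(P.astype(np.float32)); return np.round(c,1),round(w,1),round(h,1),round(a,2)
E
python3 - <<'E'
from meas import *
c=cam('top'); P=cloud(c); im=c['image'].astype(int); Z=P[...,2]
d=cam('side'); Q=cloud(d)
print('corners of view at z=0',plane(c,[[50,95],[630,87],[272,277],[176,261],[350,390],[320,395]],0).round(0).tolist())
def comp(m):
    n,l,s,ct=cv2.connectedComponentsWithStats(m.astype(np.uint8)); return [(l==i) for i in np.argsort(-s[1:,4])[:4]+1 if s[i,4]>15]
box=np.zeros((400,640),bool); box[150:275,375:515]=1
m=box&(Z>198)&(Z<250)
k=comp(m)[0]; ct=cv2.findContours(k.astype(np.uint8),0,1)[0][0].reshape(-1,2)
print('lid plate',rect(plane(c,ct,209)), 'z',np.nanmedian(Z[k]))
lum=im.sum(2); er=cv2.erode(k.astype(np.uint8),np.ones((15,15)))>0
hm=er&(lum<200)
ct=np.argwhere(hm)[:,::-1]; print('handle px',len(ct),'rect@243',rect(plane(c,ct,243)), 'z',np.nanmedian(Z[hm]))
# trays: white pixels
for nm,(u0,u1,v0,v1) in {'small':(235,310,240,315),'large':(125,225,210,310)}.items():
    b=np.zeros((400,640),bool); b[v0:v1,u0:u1]=1
    k=comp(b&(Z>25)&(Z<60))[0]; q=np.argwhere(k)[:,::-1]
    print(nm,'rim',len(q),rect(plane(c,q,40)),'cloud',rect(P[k][:,:2]),np.nanmedian(Z[k]))
# rod
for n,cc,PP in(('top',c,P),('side',d,Q)):
    pts=PP.reshape(-1,3); s=(pts[:,2]>160)&(pts[:,2]<215)&(pts[:,1]>50)&(pts[:,1]<460)&(pts[:,0]>300)&(pts[:,0]<900)
    r=pts[s]; print(n,'rod-ish',len(r), r.min(0).round(),r.max(0).round())
    s=(pts[:,2]>330)&(pts[:,2]<380)&(pts[:,1]>200)&(pts[:,1]<500)&(pts[:,0]>300)
    print(' upright top',s.sum(),np.median(pts[s],0).round(1) if s.any() else '')
    idx=np.flatnonzero(s)
cv2.imwrite('pics/crop1.png',cv2.resize(np.hstack([c['image'][130:320,130:350]]),None,fx=3.6,fy=3.1,interpolation=cv2.INTER_CUBIC))
b=(np.isfinite(Z))
pts=P[150:215,238:335].reshape(-1,3); s=(pts[:,2]>172)&(pts[:,2]<205); r=pts[s]
print('rod pts top',len(r)); 
if len(r)>10: print(np.r_[r[:,:2][np.argmin(r[:,1])],r[:,:2][np.argmax(r[:,1])]].round(1), cv2.fitLine(r[:,:2].astype(np.float32),2,0,.1,.1).ravel(), np.median(r[:,2]))
E
```

```text
corners of view at z=0 [[1053.0, 1144.0, 0.0], [1044.0, -1151.0, 0.0], [333.0, 267.0, 0.0], [396.0, 613.0, 0.0], [-49.0, 2.0, 0.0], [-62.0, 104.0, 0.0]]Traceback (most recent call last):
  File "<stdin>", line 10, in <module>
  File "meas.py", line 3, in rect
    (c,(w,h),a)=cv2.minAreaRect(P.astype(np.float32)); return np.round(c,1),round(w,1),round(h,1),round(a,2)
                ~~~~~~~~~~~~~~~^^^^^^^^^^^^^^^^^^^^^^
cv2.error: OpenCV(4.12.0) /io/opencv/modules/imgproc/src/convhull.cpp:143: error: (-215:Assertion failed) total >= 0 && (depth == CV_32F || depth == CV_32S) in function 'convexHull'
```

```bash
sed -i 's/P.astype(np.float32)/np.ascontiguousarray(P[:,:2],np.float32)/' meas.py
cat > m1.py <<'E'
from meas import *
c=cam('top'); P=cloud(c); im=c['image'].astype(int); Z=P[...,2]
d=cam('side'); Q=cloud(d)
def comp(m):
    n,l,s,ct=cv2.connectedComponentsWithStats(m.astype(np.uint8)); return [(l==i) for i in np.argsort(-s[1:,4])[:4]+1 if s[i,4]>15]
box=np.zeros((400,640),bool); box[150:275,375:515]=1
m=box&(Z>198)&(Z<250)
k=comp(m)[0]; ct=cv2.findContours(k.astype(np.uint8),0,1)[0][0].reshape(-1,2)
print('lid plate',rect(plane(c,ct,209)), 'z',np.nanmedian(Z[k]))
lum=im.sum(2); er=cv2.erode(k.astype(np.uint8),np.ones((15,15)))>0
hm=er&(lum<200)
ct=np.argwhere(hm)[:,::-1]; print('handle px',len(ct),'rect@243',rect(plane(c,ct,243)), 'z',np.nanmedian(Z[hm]))
for nm,(u0,u1,v0,v1) in {'small':(235,310,240,315),'large':(125,225,210,310)}.items():
    b=np.zeros((400,640),bool); b[v0:v1,u0:u1]=1
    k=comp(b&(Z>25)&(Z<60))[0]; q=np.argwhere(k)[:,::-1]
    print(nm,'rim',len(q),rect(plane(c,q,40)),'cloud',rect(P[k]),np.nanmedian(Z[k]))
for n,PP in(('top',P),('side',Q)):
    pts=PP.reshape(-1,3); s=(pts[:,2]>172)&(pts[:,2]<200)&(pts[:,1]>30)&(pts[:,1]<360)&(pts[:,0]>500)&(pts[:,0]<900)
    r=pts[s]; print(n,'rod-ish',len(r))
    if len(r)>10: print(r.min(0).round(),r.max(0).round(),cv2.fitLine(np.ascontiguousarray(r[:,:2],np.float32),2,0,.1,.1).ravel(), np.median(r[:,2]))
    s=(pts[:,2]>330)&(pts[:,2]<380)&(pts[:,1]>200)&(pts[:,1]<500)&(pts[:,0]>300)
    print(' upright top',s.sum(),np.median(pts[s],0).round(1) if s.any() else '')
cv2.imwrite('pics/crop1.png',cv2.resize(c['image'][130:320,130:350],None,fx=3.6,fy=3.1,interpolation=cv2.INTER_CUBIC))
E
python3 m1.py
```

```text
lid plate (array([ 527.3, -305.3]), 331.6, 182.9, 63.65) z 208.12991251138828
handle px 33 rect@243 (array([ 525.9, -301.7]), 76.6, 12.8, 61.21) z 240.97707507758855
small rim 231 (array([335. , 267.3]), 165.3, 124.9, 55.77) cloud (array([335.1, 268.1]), 165.5, 125.5, 55.94) 38.21551529438648
large rim 820 (array([395.8, 602.6]), 190.3, 240.6, 60.56) cloud (array([396.7, 601.3]), 183.1, 237.0, 60.54) 50.514468241955115
top rod-ish 371
[571.  76. 172.] [683. 358. 200.] [ 3.1677884e-01 -9.4849944e-01  6.2504895e+02  2.3198769e+02] 188.7390759961795
 upright top 26 [604.6 355.2 359.4]
side rod-ish 325
[572.  77. 173.] [685. 360. 200.] [ 3.1530267e-01 -9.4899118e-01  6.2663116e+02  2.3677538e+02] 189.1883486344591
 upright top 1038 [1319.3  290.7  353.2]
```

```bash
ls pics
```

```text
crop1.png
side0.png
top0.png
```

View pics/crop1.png

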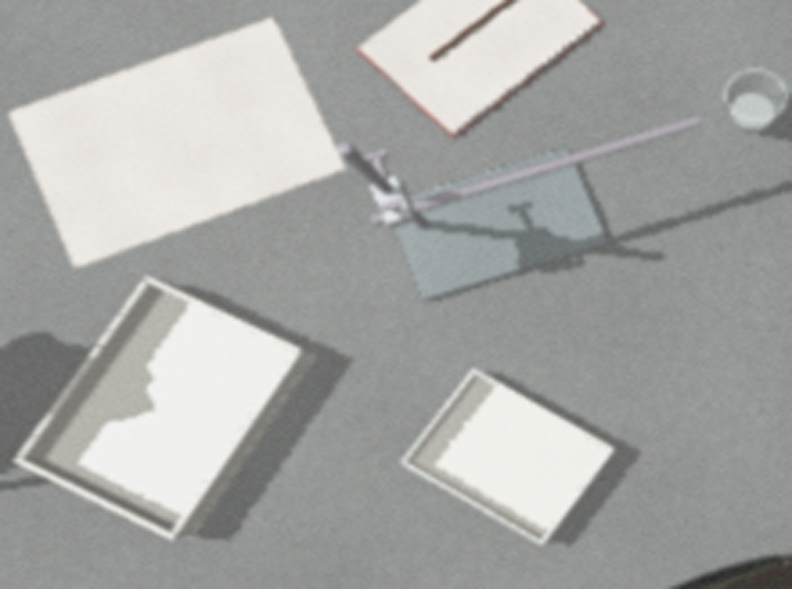

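Top crop: the small white tray is centred at about crop (510,460), i.e. image px (272,277). It measures 165×125, so it is the tray meant. The larger one at (176,261) measures 240×190 and is the look-alike. The rod runs from the boss (crop 400,205) to its tip (crop 700,120). Next I move the lid.

```bash
cat >> h.py <<'E'
D=np.pi/180
def st(t=''):
    s=bot.read_state(); print(t,'t',round(s['clock'],1),'p',np.round(s['ee_pos'],1),'w',round(s['grip_width'],1),'gf',np.round(s['grip_force'],1),'F',np.round(s['ft_force'],1)); return s
E
python3 - <<'E'
from h import *
up=[526.6,-303.5]; q=quat(63.65*D)
bot.move_gripper(50)
bot.move_to([*up,330],q); 
bot.servo_line([*up,237.5],speed=120); st('at handle')
bot.move_gripper(5,grip_force=70); st('gripped')
bot.servo_line([*up,300],speed=100); st('lift')
bot.servo_line([*up,340],speed=150)
q2=quat(113.6*D) # handle long axis along radial -66.4
bot.servo_line([230,-530,250],q2,speed=200); st()
bot.servo_line([230,-530,60],speed=150)
print(bot.servo_line([230,-530,35],speed=30,until_force=6)); st('down')
bot.move_gripper(45); bot.servo_line([230,-530,150],speed=200)
bot.servo_line([230,-530,330],speed=300)
c=cam('top'); cv2.imwrite('pics/open.png',c['image']); cv2.imwrite('pics/bath.png',cv2.resize(c['image'][155:270,375:515],None,fx=5.5,fy=5,interpolation=cv2.INTER_CUBIC)); st()
E
```

```text
at handle t 3.1 p [ 526.8 -303.8  238.4] w 49.4 gf 0.0 F [-0.2  0.2  0.5]
gripped t 3.5 p [ 527.1 -303.7  238.6] w 12.7 gf 69.3 F [ 3.  -0.6  6.2]
lift t 4.2 p [ 526.4 -303.4  299. ] w 12.7 gf 69.0 F [ 0.9 -0.4 -5.2]
 t 6.7 p [ 230.4 -529.7  250.1] w 12.5 gf 68.9 F [ 0.   0.2 -4.6]
True
down t 8.8 p [ 229.9 -529.9   39.6] w 12.8 gf 70.5 F [-0.6  2.2  7. ]
 t 10.7 p [ 229.9 -529.7  327.7] w 44.9 gf 0.0 F [-0.1 -0.1 -0.2]
```

View pics/bath.png

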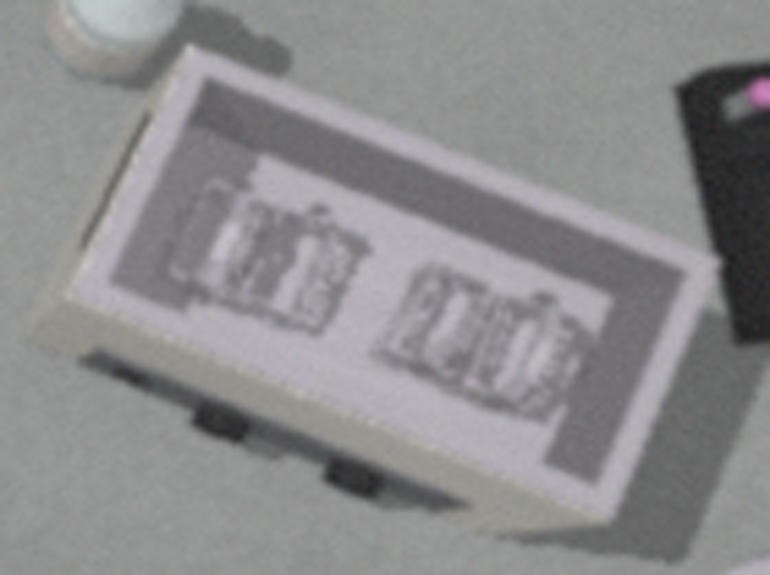

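View pics/open.png

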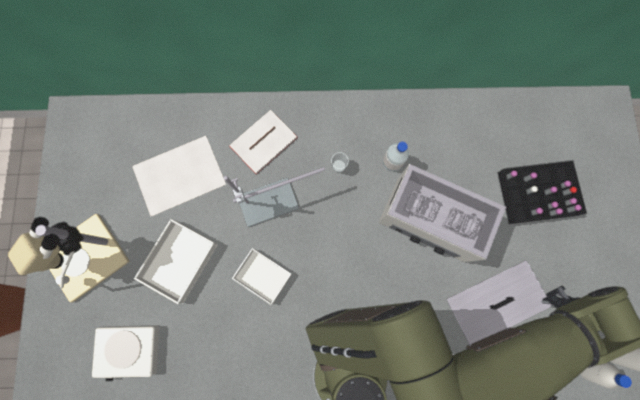

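The top crop shows four baskets in the tank, at slots +2, +1, −1, −2 along the bath's y (crop centres (215,245), (310,265), (430,310), (535,355)), with the middle slot empty. The lid lies flat at (500,300). The tray has been knocked to about (263,277), so I'll remeasure it. Next I classify the bails by depth.

```bash
cat > m2.py <<'E'
from meas import *
c=cam('top'); d=cam('side'); P=cloud(c); Q=cloud(d)
b=np.zeros((400,640),np.uint8); b[150:275,375:515]=1
m=(b>0)&(P[...,2]>195)&(P[...,2]<225)
q=np.argwhere(m)[:,::-1]; r=rect(plane(c,q,205)); print('rim',r)
h=cv2.findContours(m.astype(np.uint8),cv2.RETR_CCOMP,1); 
inner=max((k for k,hh in zip(h[0],h[1][0]) if hh[3]>=0),key=cv2.contourArea).reshape(-1,2); print('inner',rect(plane(c,inner,205)))
s=m2=None
Qz=Q.reshape(-1,3); w=Qz[(abs(Qz[:,2]-205)<8)&(abs(Qz[:,0]-527)<190)&(abs(Qz[:,1]+304)<200)]; print('side rim',rect(w),np.median(w[:,2]))
a=63.65*D; ey=np.array([np.cos(a),np.sin(a)]); ex=np.array([ey[1],-ey[0]]); o=np.array([527.3,-304.5])
for n,PP in(('top',P),('side',Q)):
    p=PP.reshape(-1,3); x=(p[:,:2]-o)@ex; y=(p[:,:2]-o)@ey
    for k in(2,1,0,-1,-2):
        t=(abs(x)<45)&(abs(y-48*k)<24)&(p[:,2]>152)&(p[:,2]<202)
        g=np.histogram(x[t],np.arange(-44,45,8))[0]; print(n,k,t.sum(),g, 'ymed',np.median(y[t]).round(1) if t.any() else '', [int(np.median(p[:,2][t&(abs(x-xx)<4)])) if (t&(abs(x-xx)<4)).any() else 0 for xx in np.arange(-40,41,8)], 'xr',(np.percentile(x[t],[2,98]).round(1) if t.any() else ''))
for n,cc,uv in(('top',c,(150,275,375,515)),('side',d,(75,200,280,390))):
    cr=cc['image'][uv[0]:uv[1],uv[2]:uv[3]]; cv2.imwrite(f'pics/b_{n}.png',cv2.resize(cr,None,fx=5,fy=4.8,interpolation=cv2.INTER_CUBIC))
bt=np.zeros((400,640),bool); bt[235:320,215:312]=1
k=bt&(P[...,2]>25)&(P[...,2]<60); print('tray',rect(P[k]),rect(plane(c,np.argwhere(k)[:,::-1],40)))
E
python3 m2.py
```

```text
rim (array([ 528. , -306.4]), 333.0, 184.7, 63.49)
inner (array([ 528.9, -307.1]), 304.1, 153.7, 63.62)
side rim (array([ 531.2, -306. ]), 336.9, 186.9, 63.8) 203.26061837718828
top 2 61 [ 4 10  7  7  6  6  6  6  5  4  0] ymed 94.1 [164, 171, 183, 186, 189, 191, 190, 187, 181, 169, 0] xr [-37.8  33.6]
top 1 9 [0 0 0 0 0 0 0 0 2 4 3] ymed 47.6 [0, 0, 0, 0, 0, 0, 0, 0, 184, 175, 167] xr [27.1 40. ]
top 0 0 [0 0 0 0 0 0 0 0 0 0 0] ymed  [0, 0, 0, 0, 0, 0, 0, 0, 0, 0, 0] xr 
top -1 23 [ 0  5 11  6  0  0  0  0  0  1  0] ymed -49.5 [0, 157, 172, 180, 0, 0, 0, 0, 0, 152, 0] xr [-30.   12.7]
top -2 77 [ 0  9 10  9 10  7  7  6  7  6  6] ymed -97.5 [0, 159, 174, 182, 186, 190, 192, 187, 187, 179, 165] xr [-31.   42.2]
side 2 45 [ 1 10  6  6  4  5  3  5  2  2  1] ymed 96.0 [161, 168, 182, 186, 187, 190, 188, 185, 182, 170, 160] xr [-34.8  32.7]
side 1 8 [0 0 0 0 0 0 0 0 2 1 5] ymed 48.7 [0, 0, 0, 0, 0, 0, 0, 0, 184, 178, 161] xr [26.8 40.4]
side 0 0 [0 0 0 0 0 0 0 0 0 0 0] ymed  [0, 0, 0, 0, 0, 0, 0, 0, 0, 0, 0] xr 
side -1 15 [ 0  2 10  3  0  0  0  0  0  0  0] ymed -46.8 [0, 158, 170, 179, 0, 0, 0, 0, 0, 0, 0] xr [-30.  -17.5]
side -2 49 [0 7 7 4 6 3 4 5 3 3 6] ymed -94.9 [0, 161, 173, 180, 186, 188, 190, 188, 183, 181, 163] xr [-31.1  42.9]
tray (array([371.6, 350.4]), 284.6, 125.3, 56.16) (array([371.2, 349.2]), 283.3, 124.8, 56.4)
```

View pics/b_side.png

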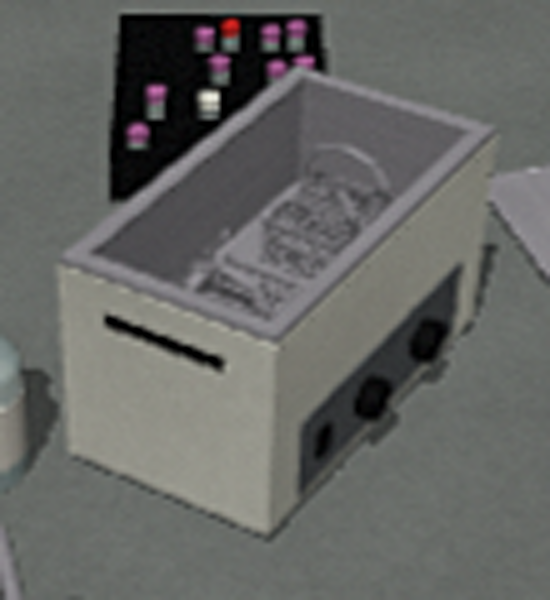

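Classification (top and side depth agree): slot +2 sound, slot +1 broken with the leg on the +x side, slot −1 broken with the leg on the −x side, slot −2 sound. I start with slot +2.

```bash
cat >> h.py <<'E'
a=63.65*D; ey=np.array([np.cos(a),np.sin(a)]); ex=np.array([ey[1],-ey[0]]); o=np.array([527.3,-304.5])
qb=quat(153.65*D)
ra=108.43*D; ry=np.array([np.cos(ra),np.sin(ra)]); rx=np.array([ry[1],-ry[0]]); qr=quat(198.43*D); tip=np.array([677.5,77.])
def pick(x,y,z,first=None):
    p=o+ex*x+ey*y
    bot.move_gripper(32)
    bot.servo_line([*p,330],qb,speed=300); bot.servo_line([*p,z+40],speed=200); print('touch',bot.servo_line([*p,z],speed=60,until_force=8)); st('at')
    bot.move_gripper(3,grip_force=80); st('grip')
    bot.servo_line([*p,z+40],speed=60); bot.servo_line([*p,330],speed=200); st('up')
def look(n,grip):
    # basket points below TCP in tool-aligned frame
    s=bot.read_state(); T=np.array(s['ee_pos']); M=rot(s['tool_rot']); bx=-M[:,0]; by=M[:,1]
    for cn in('top','side'):
        c=cam(cn); p=cloud(c).reshape(-1,3)-T; x=p@bx; y=p@by; z=p[:,2]
        t=(abs(x)<90)&(abs(y)<32)&(z>-95)&(z<22)
        print(cn,t.sum(),'x %s'%np.percentile(x[t],[1,50,99]).round(1))
        for lo in range(-90,22,12):
            k=t&(z>=lo)&(z<lo+12)
            if k.sum()>2: print('  z',lo,k.sum(),'x',np.percentile(x[k],[3,50,97]).round(0),'y',np.percentile(y[k],[3,50,97]).round(0))
        cv2.imwrite(f'pics/{n}_{cn}.png',c['image'])
E
python3 - <<'E'
from h import *
s=bot.read_state(); p=o+ex*-30+ey*95.5
bot.servo_line([*p,400],qb,speed=300)
pick(-30,95.5,177); look('p1',0)
c=cv2.imread('pics/p1_side.png'); cv2.imwrite('pics/p1c.png',cv2.resize(c[40:200,230:430],None,fx=3.5,fy=3.5,interpolation=cv2.INTER_CUBIC))
E
```

```text
touch False
at t 14.7 p [ 542.9 -205.7  177.3] w 32.1 gf 0.0 F [ 0.2  0.6 -0.3]
grip t 15.1 p [ 542.9 -205.7  177.4] w 5.5 gf 78.2 F [-1.7 -0.2  3.1]
up t 16.6 p [ 542.6 -205.5  328.4] w 5.7 gf 78.1 F [ 0.5 -0.4 -1.8]
top 16 x [-6.1  2.4 55.9]
  z -78 8 x [-6.  6. 53.] y [14. 18. 19.]
  z -66 3 x [-2.  3. 11.] y [17. 18. 18.]
  z -54 3 x [-5. -3.  2.] y [17. 19. 19.]
side 415 x [-11.4  21.8  66.3]
  z -78 95 x [-5. 34. 64.] y [-21.   7.  21.]
  z -66 54 x [-5. 27. 65.] y [-21.  15.  21.]
  z -54 64 x [-5. 28. 64.] y [-21.   8.  21.]
  z -42 94 x [-7. 37. 65.] y [-21.   5.  23.]
  z -30 18 x [-7.  9. 66.] y [-16.   3.  22.]
  z -18 22 x [-11.  -7.  67.] y [-5.  4. 17.]
  z -6 34 x [-11.  -4.  57.] y [-5.  8. 19.]
  z 6 28 x [-11.  -5.  51.] y [-3. 10. 20.]
  z 18 6 x [-11.  -8.  11.] y [-7. -6. 16.]
```

View pics/p1c.png

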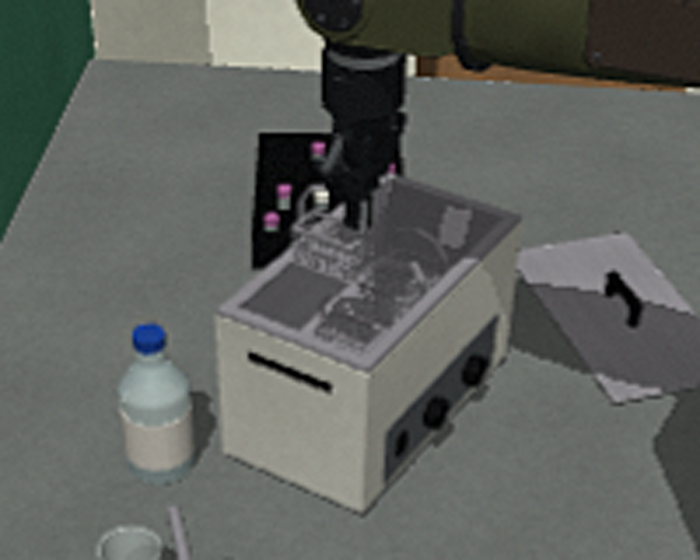

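The basket is held level, gripped on its near leg at crop (355,215). Its centre is 29.5 mm from the TCP along the bail. Next I thread it over the rod.

```bash
cat >> h.py <<'E'
def hang(back,off,z=188.5):
    f=lambda b: tip+ry*b-rx*off
    bot.servo_line([*f(-65),360],qr,speed=250); bot.servo_line([*f(-65),z],speed=200); st('pre')
    print('blocked',bot.servo_line([*f(back),z],speed=110,until_force=8)); st('in')
    print('rest',bot.servo_line([*f(back),z-16],speed=25,until_force=1.5)); s=st('down')
    return f(back)
E
python3 - <<'E'
from h import *
p=hang(165,29.5); look('h1',0)
c=cv2.imread('pics/h1_side.png'); cv2.imwrite('pics/h1c.png',cv2.resize(c[150:330,200:400],None,fx=3.3,fy=3.3,interpolation=cv2.INTER_CUBIC))
E
```

```text
pre t 18.8 p [670.5   5.8 190.1] w 5.5 gf 78.1 F [-0.6  0.  -0.5]
blocked False
in t 21.1 p [597.5 223.9 188.5] w 5.3 gf 78.1 F [ 0.3  0.9 -1.2]
rest True
down t 21.5 p [597.5 224.2 178.8] w 5.8 gf 78.9 F [0.2 0.7 3.4]Traceback (most recent call last):
  File "<stdin>", line 2, in <module>
  File "h.py", line 45, in look
    print(cn,t.sum(),'x %s'%np.percentile(x[t],[1,50,99]).round(1))
                            ~~~~~~~~~~~~~^^^^^^^^^^^^^^^^
    return _quantile_unchecked(
        a, q, axis, out, overwrite_input, method, keepdims, weights)
    return _ureduce(a,
                    func=_quantile_ureduce_func,
    ...<5 lines>...
                    overwrite_input=overwrite_input,
                    method=method)
    r = func(a, **kwargs)
    result = _quantile(arr,
                       quantiles=q,
    ...<2 lines>...
                       out=out,
                       weights=wgt)
    slices_having_nans = np.isnan(arr[-1, ...])
                                  ~~~^^^^^^^^^
IndexError: index -1 is out of bounds for axis 0 with size 0
```

Contact came at the expected height (179, about 10 mm down). I release with a small opening, back up, and look.

```bash
sed -i 's/^        print(cn,t.sum().*$/        if t.sum()<3: continue/' h.py
cat >> h.py <<'E'
def release():
    p=bot.read_state()['ee_pos']; bot.move_gripper(24); bot.servo_line([p[0],p[1],p[2]+60],speed=80); bot.servo_line([p[0],p[1],370],speed=250); st('rel')
E
python3 - <<'E'
from h import *
release()
p=o+ex*-22+ey*-96.2
bot.servo_line([480,-60,380],qr,speed=300)
c=cam('side','h1.png'); cv2.imwrite('pics/h1c.png',cv2.resize(c['image'][150:330,200:400],None,fx=3.3,fy=3.3,interpolation=cv2.INTER_CUBIC))
P=cloud(c).reshape(-1,3); r=P[:,:2]-tip; x=r@rx; y=r@ry
t=(y>130)&(y<200)&(abs(x)<50)&(P[:,2]>60)&(P[:,2]<180); print(t.sum(),np.percentile(x[t],[2,98]),np.percentile(y[t],[2,98]),np.percentile(P[t,2],[2,98]))
E
```

```text
rel t 23.5 p [597.3 224.2 368.9] w 24.3 gf 0.0 F [ 0.3 -0.7 -0.9]
280 [-34.82997409  36.8511699 ] [144.86041801 186.72619376] [106.28045194 176.17197632]
```

View pics/h1c.png

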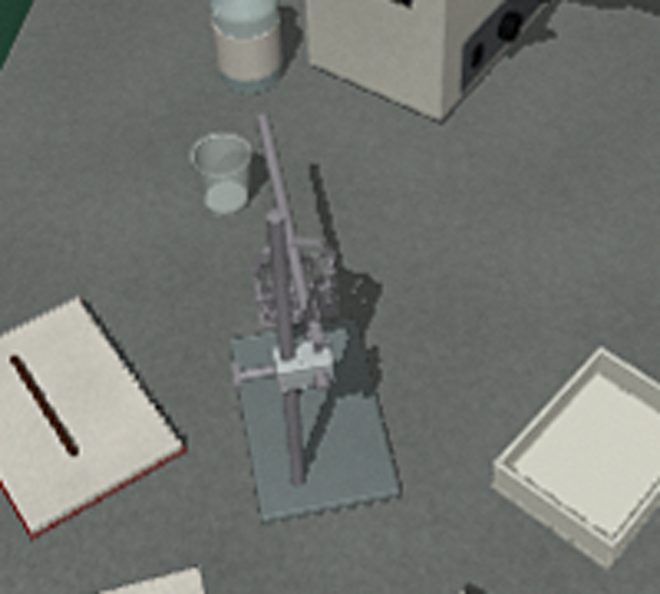

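The basket hangs level on the rod at crop (295,285), with its bottom at 106 mm as expected. Next is slot −2.

Run:
```python
from h import *
p=o+ex*-22+ey*-96.2
bot.servo_line([*p,380],qb,speed=300)
pick(-22,-96.2,177); look('p2',0)
```

```text
touch False
at t 28.0 p [ 465.  -381.   177.3] w 32.2 gf 0.0 F [0.6 0.3 0.2]
grip t 28.4 p [ 464.9 -381.   177.3] w 5.8 gf 78.1 F [-0.9 -0.8  1.1]
up t 29.9 p [ 464.7 -380.8  328.4] w 5.5 gf 78.1 F [-0.   0.6 -2.2]
  z -78 47 x [-7. 12. 62.] y [-8. 11. 19.]
  z -66 23 x [-7.  2. 62.] y [-9. 17. 19.]
  z -54 27 x [-9. 10. 63.] y [-9.  9. 19.]
  z -42 35 x [-6. 52. 63.] y [-4. 14. 19.]
  z -30 11 x [-7. 59. 64.] y [-6.  3. 19.]
  z -18 9 x [-7. 61. 66.] y [-5.  3. 15.]
  z -6 9 x [-8. 55. 60.] y [-2.  3. 14.]
  z 6 5 x [-8. 47. 52.] y [-0.  4. 17.]
  z -78 78 x [-6. 26. 60.] y [-20.   5.  22.]
  z -66 42 x [-7. 24. 63.] y [-19.  17.  23.]
  z -54 52 x [-8. 26. 63.] y [-20.   8.  22.]
  z -42 75 x [-9. 37. 62.] y [-20.  14.  23.]
  z -30 19 x [-10.  60.  66.] y [-12.   3.  20.]
  z -18 21 x [-12.  -4.  65.] y [-0. 11. 17.]
  z -6 28 x [-11.  -6.  59.] y [-9.  8. 18.]
  z 6 34 x [-11.  -0.  50.] y [-8.  6. 19.]
  z 18 4 x [-10.  -9.  -8.] y [-13.  11.  18.]
```

Run:
```python
from h import *
p=hang(88,28); release()
bot.servo_line([480,-60,380],qr,speed=300)
c=cam('side','h2.png'); d=cam('top','h2t.png')
P=cloud(c).reshape(-1,3); r=P[:,:2]-tip; x=r@rx; y=r@ry
for b in(165,88):
    t=(abs(y-b)<35)&(abs(x)<50)&(P[:,2]>60)&(P[:,2]<180); print(b,t.sum(),np.percentile(x[t],[2,98]),np.percentile(y[t],[2,98]),np.percentile(P[t,2],[2,98]))
P=cloud(d); Z=P[...,2]
from meas import rect
bt=np.zeros((400,640),bool); bt[240:312,226:300]=1
m=(bt&(Z>25)&(Z<60)).astype(np.uint8); n,l,s,_=cv2.connectedComponentsWithStats(m); print(s[:,4])
k=l==1+np.argmax(s[1:,4]); print('tray',rect(P[k]),rect(plane(d,np.argwhere(k)[:,::-1],40)))
p=P.reshape(-1,3); x=(p[:,:2]-o)@ex; y=(p[:,:2]-o)@ey
for k in(1,-1):
    t=(abs(x)<50)&(abs(y-48*k)<24)&(p[:,2]>152)&(p[:,2]<202); print(k,np.c_[x[t],y[t],p[t,2]].round(0).tolist())
```

```text
pre t 32.9 p [671.9   6.4 190. ] w 5.7 gf 78.1 F [-0.2 -0.1 -1.4]
blocked False
in t 34.5 p [623.3 151.1 188.5] w 5.7 gf 78.1 F [-0.1 -0.  -0.8]
rest True
down t 34.9 p [623.4 151.5 178.9] w 5.7 gf 79.0 F [-1.1  0.7  4.7]
rel t 36.8 p [623.2 151.5 368.9] w 24.0 gf 0.0 F [ 0.  -0.3  0.7]
165 282 [-34.68910672  36.71079753] [145.89527168 186.60694397] [106.08106793 176.50017063]
88 246 [-32.33667406  39.67911757] [ 66.73646993 109.48814853] [105.53236386 175.94728926]
[255756    244]
tray (array([338.3, 300.8]), 165.4, 125.3, 56.14) (array([338.4, 299.8]), 165.6, 124.8, 56.39)
1 [[39.0, 50.0, 155.0], [36.0, 50.0, 169.0], [38.0, 47.0, 167.0], [40.0, 44.0, 166.0], [30.0, 51.0, 180.0], [32.0, 47.0, 176.0], [35.0, 44.0, 173.0], [29.0, 46.0, 178.0], [28.0, 44.0, 183.0], [-24.0, 28.0, 153.0], [-31.0, 36.0, 153.0]]
-1 [[41.0, -39.0, 153.0], [-15.0, -46.0, 181.0], [-14.0, -49.0, 181.0], [-19.0, -46.0, 178.0], [-18.0, -48.0, 180.0], [-17.0, -51.0, 181.0], [-17.0, -52.0, 185.0], [-20.0, -48.0, 173.0], [-20.0, -50.0, 178.0], [-19.0, -52.0, 179.0], [-24.0, -47.0, 168.0], [-23.0, -49.0, 172.0], [-22.0, -52.0, 174.0], [-27.0, -45.0, 160.0], [-27.0, -46.0, 166.0], [-27.0, -49.0, 168.0], [-26.0, -51.0, 170.0], [-25.0, -54.0, 171.0], [-28.0, -48.0, 152.0], [-29.0, -49.0, 160.0], [-28.0, -52.0, 162.0], [-27.0, -54.0, 165.0]]
```

Both sound baskets hang well. The tray is now at (338,300) with its long axis at 56.2°. Next come the broken baskets.

```bash
cat >> h.py <<'E'
def stand(tc,ta,shift,off,z=71):
    t=ta*D; tl=np.array([np.cos(t),np.sin(t)]); bx=np.array([tl[1],-tl[0]])
    p=np.array(tc)+tl*shift-bx*off; q=quat((ta+90)*D)
    bot.servo_line([*p,320],q,speed=280); bot.servo_line([*p,z+25],speed=200)
    print('rest',bot.servo_line([*p,z-8],speed=25,until_force=1.5)); st('down')
    bot.move_gripper(24); bot.servo_line([*p,z+60],speed=80); bot.servo_line([*p,330],speed=250); st('rel')
E
python3 - <<'E'
from h import *
p=o+ex*-26+ey*-49.3
bot.servo_line([*p,360],qb,speed=300)
pick(-26,-49.3,172); look('p3',0)
E
```

```text
touch False
at t 41.0 p [ 482.3 -337.2  172.3] w 31.8 gf 0.0 F [-0.1  0.   0.2]
grip t 41.4 p [ 482.4 -337.3  172.6] w 5.6 gf 78.1 F [1.3 0.8 5.2]
up t 43.0 p [ 481.9 -337.   328.4] w 5.4 gf 77.9 F [ 0.   0.1 -2. ]
  z -78 13 x [ 1. 19. 67.] y [-7.  6. 18.]
  z -66 32 x [-1. 63. 69.] y [-10.   4.  17.]
  z -54 21 x [ 0.  9. 69.] y [-7. 14. 18.]
  z -42 18 x [-1. 58. 70.] y [-5. 14. 18.]
  z -30 26 x [-0. 60. 68.] y [-6. 14. 18.]
  z -6 3 x [-8. -6. -6.] y [14. 15. 16.]
  z -78 37 x [ 1. 32. 62.] y [-20.   7.  18.]
  z -66 73 x [-1. 31. 67.] y [-21.   7.  22.]
  z -54 49 x [-1. 35. 67.] y [-24.  14.  21.]
  z -42 57 x [-2. 30. 69.] y [-22.   7.  21.]
  z -30 52 x [-5. 36. 68.] y [-23.   7.  22.]
  z -18 15 x [-12.  -7.   6.] y [-5. 11. 20.]
  z -6 24 x [-12.  -6.   7.] y [-3. 14. 20.]
  z 6 25 x [-11.  -6.  10.] y [-8. 11. 18.]
  z 18 4 x [-12.  -8.   1.] y [ 3. 13. 20.]
```

Run:
```python
from h import *
stand([338.3,300.5],56.2,36,33.5)
p=o+ex*36+ey*47.3
bot.servo_line([*p,380],qb,speed=300)
pick(36,47.3,172); look('p4',0)
```

```text
rest True
down t 47.9 p [330.2 349.1  71.8] w 5.7 gf 78.8 F [-1.3  0.   5. ]
rel t 50.1 p [330.2 348.8 328.5] w 24.1 gf 0.0 F [ 0.5  0.  -0.4]
touch False
at t 54.6 p [ 580.7 -278.2  172.3] w 32.2 gf 0.0 F [-0.1 -1.   0. ]
grip t 55.0 p [ 580.7 -278.2  172.5] w 5.4 gf 78.2 F [ 0.4 -0.5  2.2]
up t 56.5 p [ 580.3 -278.   328.3] w 5.6 gf 78.0 F [ 0.  -0.1 -1.4]
  z -78 16 x [-67. -36.  -7.] y [ 5. 15. 19.]
  z -66 27 x [-66. -37.  -4.] y [ 6. 18. 20.]
  z -54 24 x [-67. -38.  -1.] y [15. 18. 19.]
  z -42 12 x [-67. -31.  -2.] y [15. 19. 19.]
  z -30 27 x [-66. -35.   1.] y [17. 18. 20.]
  z -78 33 x [-65. -27.   2.] y [-15.  12.  21.]
  z -66 87 x [-67. -37.   1.] y [-18.   9.  23.]
  z -54 61 x [-67. -34.   3.] y [-22.  12.  22.]
  z -42 62 x [-65. -30.   3.] y [-22.  -2.  21.]
  z -30 66 x [-68. -35.   5.] y [-21.   7.  23.]
  z -18 19 x [-12.  -7.   2.] y [-5.  9. 17.]
  z -6 25 x [-10.  -6.   4.] y [-8. 13. 21.]
  z 6 23 x [-12.  -6.   5.] y [-5. 11. 18.]
  z 18 6 x [-12.  -9.  -6.] y [-11.  -4.  14.]
```

Run:
```python
from meas import *
stand([338.3,300.5],56.2,-36,-32.5)
bot.servo_line([450,-40,380],quat(63.65*D+np.pi/2),speed=300)
c=cam('top','f1.png'); d=cam('side','f1s.png'); st()
i=np.hstack([cv2.resize(c['image'][150:320,210:345],None,fx=3,fy=3,interpolation=2),cv2.resize(d['image'][200:370,270:400],None,fx=3,fy=3,interpolation=2)]); cv2.imwrite('pics/f1c.png',i[:600,:800])
P=cloud(c); im=c['image'].astype(int); Z=P[...,2]
# lid on bench
b=np.zeros((400,640),bool); b[255:345,430:580]=1
lm=b&(Z>3)&(Z<60)&(np.hypot(P[...,0]-230,P[...,1]+530)<230)
cv2.imwrite('pics/lid.png',np.hstack([cv2.resize(c['image'][245:360,420:590],None,fx=4,fy=4,interpolation=2)]))
n,l,s,_=cv2.connectedComponentsWithStats(lm.astype(np.uint8)); k=l==1+np.argmax(s[1:,4]); q=np.argwhere(k)[:,::-1]
print('lid',rect(plane(c,q,10)),rect(P[k]),np.median(Z[k]))
h=lm&(im.sum(2)<200)&(Z>28); q=np.argwhere(h)[:,::-1]; print('handle',len(q),rect(plane(c,q,44)) if len(q)>3 else '',np.median(Z[h]))
# bath empty?
p=P.reshape(-1,3); x=(p[:,:2]-o)@ex; y=(p[:,:2]-o)@ey
t=(abs(x)<65)&(abs(y)<140)&(p[:,2]<200); print('bath inside z max',np.percentile(p[t,2],[1,50,99.5]))
```

```text
rest True
down t 61.0 p [345.4 252.4  71.3] w 5.2 gf 79.1 F [-2.1 -2.   7.6]
rel t 63.2 p [345.  252.3 328.5] w 24.0 gf 0.0 F [ 0.6 -0.3 -0.1]
 t 64.5 p [449.7 -39.1 379.9] w 24.1 gf 0.0 F [ 0.1  0.4 -0.4]
lid (array([ 229.5, -527.5]), 192.7, 343.0, 25.04) (array([ 229.1, -530.4]), 193.4, 344.7, 24.91) 9.500537812088737
handle 71 (array([ 229.1, -525.8]), 12.7, 79.0, 22.38) 43.05544417388592
bath inside z max [ 98.5954022  104.37289233 110.61257993]
```

View pics/f1c.png

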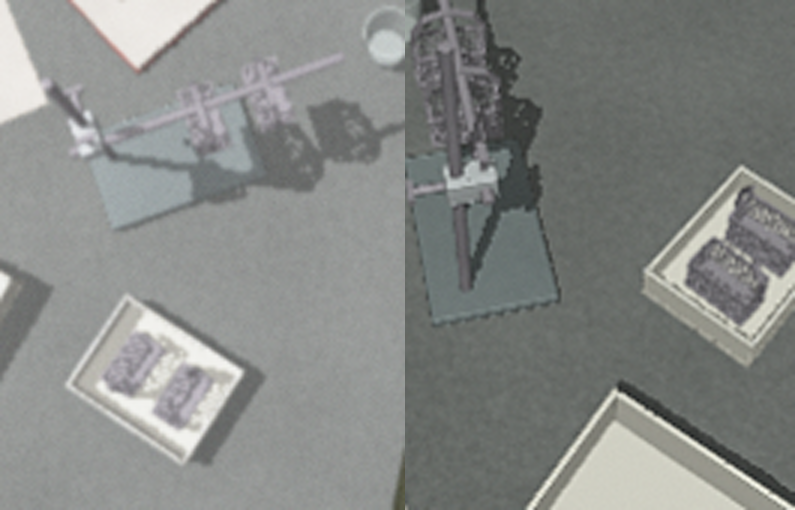

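View pics/lid.png

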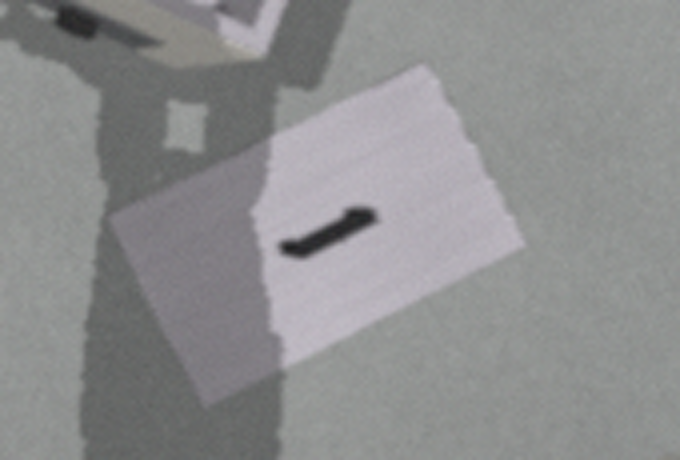

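Both broken baskets stand upright in the tray (crop (140,365) and (185,395)), both sound ones hang on the rod, the bath is empty, and the lid has not moved. Next I put the lid back.

Run:
```python
from meas import *
q2=quat(113.6*D); q=quat(63.65*D); g=[229.9,-529.8]; u=[527.4,-304.6]
bot.move_gripper(50)
bot.servo_line([*g,330],q2,speed=300); bot.servo_line([*g,39.5],speed=180); st('at')
bot.move_gripper(5,grip_force=70); st('grip')
bot.servo_line([*g,100],speed=80); bot.servo_line([*g,330],speed=200)
bot.servo_line([*u,330],q,speed=200); bot.servo_line([*u,255],speed=100); bot.dwell(.3); st('above')
print(bot.servo_line([*u,234],speed=20,until_force=6)); st('down')
```

```text
at t 68.6 p [ 230.1 -530.2   40.4] w 49.9 gf 0.0 F [ 0.7 -0.9  0.9]
grip t 69.0 p [ 230.  -530.    40.1] w 12.8 gf 69.2 F [-0.1  1.3  6.3]
above t 74.4 p [ 527.5 -304.6  255.3] w 12.5 gf 68.2 F [ 0.4 -0.2 -5.4]
True
down t 75.2 p [ 527.4 -304.6  239. ] w 12.8 gf 69.5 F [-0.1  0.1  4.4]
```

Run:
```python
from meas import *
u=[527.4,-304.6]
bot.move_gripper(50); bot.servo_line([*u,300],speed=120); bot.servo_line([450,-20,420],speed=280)
c=cam('top','z.png'); d=cam('side','zs.png'); P=cloud(c); Z=P[...,2]; st()
b=np.zeros((400,640),bool); b[150:275,375:515]=1
k=b&(Z>198)&(Z<222); q=np.argwhere(k)[:,::-1]; print('lid',rect(plane(c,q,209)),'z',np.median(Z[k]))
X=P[k]; A=np.c_[X[:,:2]-[528,-305],np.ones(len(X))]; print('plane',np.linalg.lstsq(A,X[:,2],rcond=None)[0])
Q=cloud(d).reshape(-1,3); r=Q[:,:2]-tip; x=r@rx; y=r@ry
for s in(165,88):
    t=(abs(y-s)<35)&(abs(x)<50)&(Q[:,2]>60)&(Q[:,2]<180); print(s,np.percentile(x[t],[2,98]),np.percentile(Q[t,2],[2,98]))
cv2.imwrite('pics/zc.png',np.hstack([c['image'][130:320,200:520], cv2.resize(d['image'][70:390,170:440],(320,190))]))
```

```text
t 77.7 p [450.1 -20.8 419.3] w 50.3 gf 0.0 F [ 0.6 -0.  -0.2]
lid (array([ 527.3, -305.3]), 331.7, 182.9, 63.65) z 208.1036050081144
plane [-3.45106552e-03  9.99647995e-04  2.08056903e+02]
165 [-34.83240098  36.86126936] [106.21928476 177.16269174]
88 [-32.35179829  39.59560614] [105.98058366 176.71683322]
```

View pics/zc.png

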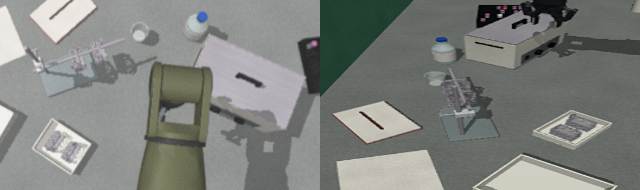

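The lid is seated flat and square at z 208. The baskets hang and stand as wanted, and the bottle and beaker have not been moved. I hand in.

```bash
python3 -c "
from rig import bot
print(bot.finish_job())"
```

```text
the job is handed in; nothing more can be done
None
```

I handed the job in at about 78 s on the robot's clock: both sound baskets hang on the rod, both broken ones stand upright in the small white tray, the lid is squarely back on the empty bath, and the bottle and beaker were left alone; the hand-in call returned no verdict.

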